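Open the brush-washing pot and bring the drip strainer over it

TASK

Get the brush-washing pot ready for use: unscrew its black cap by repeated anticlockwise twists until it lifts free, and set it down flat, open side down, inside the shallow metal tray. Then swing the drip strainer all the way round to its stop over the open mouth of the pot, and leave the clay block, the tint bottle and the mixing cup where they stand.

Things in the scene. Friction and masses are not known exactly. Their poses are not given: they have to be found in the camera images.
- pot: Aluminium pot, 95 mm wide, fixed on a grey base plate (145 x 160 x 10 mm) bolted to the bench; it cannot move. Origin on the pot's axis at bench height, z up. Shoulder 78 mm above the bench. A steel post (16 mm thick) at (70, -75 mm) in the pot's frame, its far right, carries the drip strainer.
- pot_mouth (a point): Centre of the pot's mouth, at the rim, 110 mm above the bench. The threaded neck below it (63 mm wide, 69 mm over the thread) is 32 mm tall. Right-hand thread with three starts and a lead of 27 mm a turn: the cap rises 4.3 mm for each radian that it turns anticlockwise (seen from above).
- cap: Black screw cap, loose, 0.11 to 0.23 kg, screwed home at the start (origin on the pot's axis, 80 mm above the bench). Origin at the centre of its underside (open end), z up. A skirt 84 mm wide and 34 mm tall, and on it a round grip 50 mm wide; top 66 mm above the origin. Turned anticlockwise (from above) by 200 to 220 degrees, risen about 15 mm, it lifts free; before, the thread holds it.
- cap_grip (a point): Centre of the cap's round fluted grip (50 mm wide, 32 mm tall), on the cap's axis, 50 mm above its origin; grip it across any diameter, fingertips just above the step to the skirt (34 mm above the origin). The cap turns easily (well under 1 N m); the hand should rise with it. Let go halfway, it stays or sinks by up to 4 mm.
- tray: Shallow square tray of bare metal, 160 x 160 mm, rim 12 mm high, walls and floor 4 mm thick, fixed on the bench to the left of the pot. Origin at the centre of its underside; x and y along its sides.
- strainer (a joint): Swing angle of the drip strainer: a round steel grid (74 mm wide, 4 mm thick, underside 116 mm above the bench) on an arm that turns about the upright post. 0 = at its stop, over the pot's mouth; grows anticlockwise (from above), away to the pot's right. Starts at 1.35 to 1.85, range to 2.2. Slight friction (0.06 N m): stays where left. Rigid stop. The cap, while on the pot, blocks it.
- strainer_hinge (a point): Point on the vertical axis of the strainer's post, 118 mm above the bench.
- strainer_tab (a point): Centre of the top of the black upright peg on the strainer's outer end: 14 mm thick, 38 mm above the strainer's underside (top 154 mm above the bench), 133 mm from the hinge axis. Push it sideways, round the hinge axis, to swing the strainer; closing is clockwise seen from above.
- clay: Bystander: grey clay block, 65 x 97 x 49 mm, behind the pot. Origin at the centre of its underside.
- tint_bottle: Bystander: small tint bottle, 36 mm wide and 101 mm tall, behind the pot. Origin at the centre of its underside.
- mixing_cup: Bystander: translucent mixing cup, 65 mm wide and 62 mm tall, behind the tray. Origin at the centre of its underside.
There are look-alikes about, which are no part of the job. Leave any turquoise look-alike of the cap alone.

How it is judged:
By the outcome, as a careful person would: the job done as asked, in the order asked, and still so for the second after the job is handed in, with the robot touching nothing.
It also fails if it takes over 72 s, if anything falls off the work surface, if the arm or the gripper's body presses on something with over 40 N, if the wrist force passes 120 N, or if a joint passes its speed limit or range.

ROBOT

A 6-joint arm with a two-finger parallel gripper is mounted at the origin on a cart in front of the work surface, level with it; the furniture and walls round the work are solid. World frame = base frame: x ahead of the robot, y to its left, z up, the work surface at z = 0. Lengths are in m, angles in degrees, forces in N, time in s.
With the tool pointing down it reaches from about 0.4 to 0.825 m from the base axis. Payload 7 kg.
Tool frame: the origin (TCP) lies on the centre line of the jaws, within the pads' length; the fingertips stand 19 mm ahead of it and the grasp point (between the pads) is the TCP; z points along the fingers, y is the line along which they close (so a half turn about z gives the same grasp; the last joint's range is limited). The gripper opens to 88 mm and grips with 3 to 60 N. Pads are 19 mm wide; open, the fingers measure 130 mm over their backs; the gripper's body (78 mm by 193 mm) begins 47 mm behind the grasp point.
Start: joints at [-53.337, 20.546, 0.682, 0, -70.136, -16.507], TCP at [0.233, -0.634, 0.246] pointing down, gripper open.
Joint ranges: [-176.03, 176.03], [-82.01, 121.73], [-58.28, 71.71], [-173.87, 95.51], [-174.79, -0.11], [-173.66, 173.66]. Speed limits (degrees/s): [136.94, 136.94, 172.46, 180, 180, 180].

INTERFACE

Orientations are given as [roll, pitch, yaw] about the fixed x, y, z axes, in that order (R = Rz(yaw) Ry(pitch) Rx(roll)).
In Python, from plant import * gives the robot as it stands. The module is installed in compiled form; this text tells all that it offers.
- The arm moves only by the tool play_rows, never from a script. Its argument "deltas" is a list of rows, each a list of 6 numbers: the shift along the world's x, y, z scaled (see below), then the turn, a rotation vector about the world's x, y, z scaled (see below). A call has 1 to 10 rows; each row shifts and turns the commanded pose from where the row before left it; what a row does not reach is not made up. The controller multiplies each number of a shift by 800 mm and each number of a turn by 180 degrees. A row lasts 1/10 s, in which the tool goes at most 50 mm and 8.59 degrees, less where a joint would pass 70% of its speed; a pose out of reach is approached as far as the arm can. A call with a number of a shift or a turn outside -1 to 1 is refused whole. A call with a gripper value outside its range is refused whole. "gripper" is the gripper command: -1 is shut, 1 is fully open, values between are in proportion, set as the call begins (left out, the last holds). The fingers move at their own pace and stop on an object; the grip force is fixed at half the most. Time passes only in rows, so rows that do not move let the fingers close. It gives the time, the measured TCP pose, the force, the opening and the grip force at its end, in the units of the state.
- get_obs(): the state, without advancing time (a new reading comes with each control period).
- snapshot(name): name is "scene" or "side" or "wrist"; returns (picture, depth): 400x640x3 uint8, blue, green, red; 400x640 float32, m along the optical axis (not along the pixel's ray), 0 where there is no reading.
- camera_model(name): a dict with "fx", "fy", "cx", "cy" (pixels), "world_to_cam" (4x4, takes a point from world to camera coordinates). Camera axes: x right, y down, z forward; pixel columns grow to the right and rows downward; lengths in m; the calibration is good to about 2 mm. A picture is of the moment at which its call begins: read the wrist's pose just before it. camera_model takes no time and is no camera call; for the wrist camera it gives the pose at the moment of the call.
- close_job(): hands the job in; it is judged then, once.
The state is a dict: "clock": time; "joint_pos": joint angles; "qvel": joint speeds; "tau": joint torques, N m; "tool_pos": TCP position; "orientation": TCP orientation; "force": force on the tool from outside, world axes, zero at the start; "moment": the same for the moment, N m; "opening": finger opening in m; "gripper_force": force on a finger pad.
Only numpy, scipy, OpenCV 4.12 (cv2) and the standard library are available. Lean on these libraries where they do the work, as an engineer would, in place of code of your own. Each camera call takes 0.05 s, during which the arm holds its last target. There are 200 camera calls.

## Working session

There is one attempt and no reset: what is moved stays moved. The work goes in short steps, Python scripts to look and compute and a tool call to move; the robot and the scene stay as the last step left them, time stands still between calls to the robot, and variables do not carry over. Pictures are saved under pics/ and viewed, at most 10 in all, crops included, and the job is handed in when it is done.

Besides the shell and the picture viewer there is one more tool, called after "Emit:" as name([rows], argument=value, ...), one row to a line, values as JSON. play_rows: Moves the arm, as the interface text tells. Its arguments: {"type":"object","properties":{"deltas":{"type":"array","items":{"type":"array","items":{"type":"number","minimum":-1,"maximum":1}}},"gripper":{"type":"number"}},"required":["deltas"]}

```bash
mkdir -p pics
cat > h.py <<'E'
from plant import *
import numpy as np, cv2
def world(name,d):
    m=camera_model(name); v,u=np.mgrid[0:400,0:640]
    P=np.stack([(u-m['cx'])/m['fx']*d,(v-m['cy'])/m['fy']*d,d,np.ones_like(d)],-1)
    W=P@np.linalg.inv(m['world_to_cam']).T
    W=W[...,:3]; W[d<=0]=np.nan
    return W
E
python3 - <<'E'
from h import *
o=get_obs();print(o)
for n in ("scene","side"):
    p,d=snapshot(n); cv2.imwrite(f"pics/{n}0.png",p); np.savez(f"{n}0.npz",p=p,W=world(n,d)); m=camera_model(n); print(n,np.linalg.inv(m['world_to_cam'])[:3].round(3).tolist(),m['fx'])
E
```

```text
{'clock': 0.0, 'joint_pos': array([-5.33368898e+01,  2.05905975e+01,  6.33576529e-01, -2.02026062e-02,
       -7.01351830e+01, -1.65081026e+01]), 'qvel': array([-0.07590303,  0.00302994,  0.10716687,  0.05766747,  0.05433073,
        0.07468149]), 'tau': array([ 1.44460824e-03, -5.82714987e+01,  2.93054777e+01,  6.99721947e+00,
        6.76688593e-03, -1.51999552e-04]), 'tool_pos': array([ 0.23241232, -0.63323946,  0.24463035]), 'orientation': array([ 1.79906200e+02, -7.99346923e-03, -1.59851866e+02]), 'force': array([ 0.34858697, -0.09269392, -0.20596219]), 'moment': array([ 0.01378119,  0.00163587, -0.03926552]), 'gripper_force': 0.0, 'opening': 0.08738506382688718}
scene [[-0.776, -0.367, 0.512, 0.039], [-0.63, 0.478, -0.612, 0.645], [-0.02, -0.798, -0.603, 0.675]] 443.53999225898417
side [[0.981, -0.081, 0.174, 0.37], [-0.192, -0.404, 0.895, -0.742], [-0.002, -0.911, -0.412, 0.524]] 436.4097749928876
```

View pics/scene0.png

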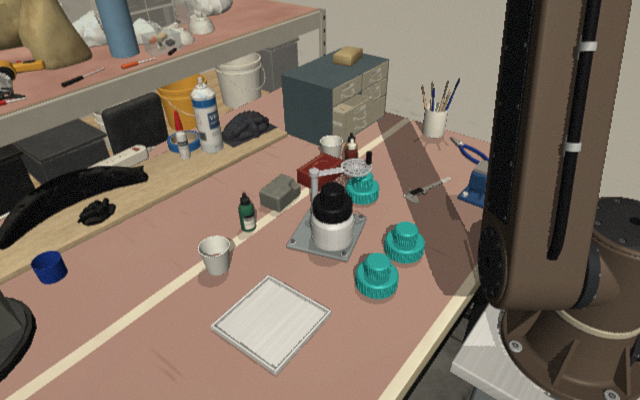

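View pics/side0.png

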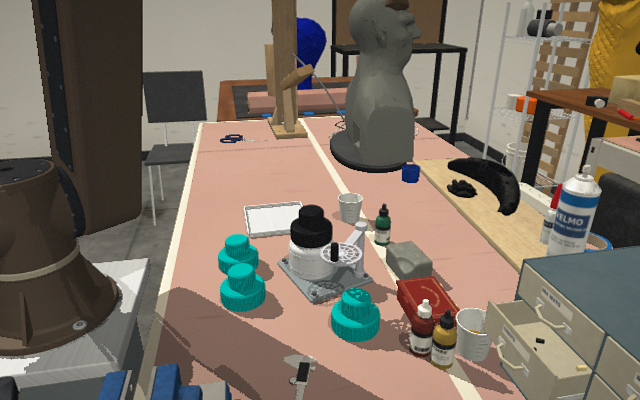

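The scene view shows the black cap at (333,205), strainer at (357,168) with its peg at (368,158), and the tray at (271,322). In the side view the cap is at (311,222), the peg at (334,252), the post at (360,235), and the tray at (275,218).

Run:
```python
from h import *
def circ(xy):
    A=np.c_[2*xy,np.ones(len(xy))]; s=np.linalg.lstsq(A,(xy**2).sum(1),rcond=None)[0]; return s[:2].round(4),round(float(np.sqrt(s[2]+s[:2]@s[:2])),4)
for n,cap,peg,tray,post in (("scene",(300,175,365,232),(362,148,376,166),(205,270,335,375),(305,165,322,205)),("side",(285,200,340,262),(328,238,341,266),(240,198,310,240),(345,218,372,275))):
    f=np.load(n+"0.npz");W=f['W'];p=f['p'].astype(int)
    def sub(b): return W[b[1]:b[3],b[0]:b[2]].reshape(-1,3),p[b[1]:b[3],b[0]:b[2]].reshape(-1,3)
    w,c=sub(cap); k=(c.max(1)<60)&np.isfinite(w[:,2]); w=w[k]
    t=w[(w[:,2]>.135)]; print(n,'captop zmax',np.percentile(w[:,2],[50,95,99]).round(4))
    top=w[w[:,2]>np.percentile(w[:,2],99)-.003]; print(' top mean',top.mean(0).round(4),'ext',np.ptp(top,axis=0).round(3),len(top), (top.max(0)+top.min(0))/2)
    for lo,hi in((.118,.14),(.083,.11)):
        q=w[(w[:,2]>lo)&(w[:,2]<hi)]; print(' circ',lo,circ(q[:,:2]),len(q))
    w,c=sub(peg);k=(c.max(1)<70)&(w[:,2]>.10);w=w[k];print(' peg',len(w),np.median(w,0).round(4),w.max(0).round(4),w.min(0).round(4))
    w,c=sub(post);k=(w[:,2]>.03)&(w[:,2]<.16);w=w[k];print(' post');
    for lo,hi in((.03,.06),(.06,.1),(.1,.13),(.13,.2)):
        q=w[(w[:,2]>lo)&(w[:,2]<hi)]; print('  ',lo,len(q),np.median(q,0).round(4) if len(q) else '')
    w,c=sub(tray);k=(w[:,2]>.002)&(w[:,2]<.02)&(c.min(1)>110)&(np.ptp(c,axis=1)<30);w=w[k]
    print(' tray',len(w),cv2.minAreaRect(w[:,:2].astype(np.float32)),np.percentile(w[:,2],[5,50,95]).round(4))
```

```text
scene captop zmax [0.1146 0.1469 0.1479]
 top mean [0.4974 0.0372 0.1465] ext [0.047 0.047 0.005] 211 [0.49755525 0.03696362 0.14718516]
 circ 0.118 (array([0.499 , 0.0357]), 0.0245) 202
 circ 0.083 (array([0.4994, 0.0352]), 0.042) 360
 peg 64 [ 0.5097 -0.1171  0.1423] [ 0.5178 -0.1123  0.1563] [ 0.504  -0.1264  0.1255]
 post
   0.03 151 [ 0.6811 -0.1106  0.0429]
   0.06 87 [ 0.5852 -0.0084  0.0817]
   0.1 215 [ 0.5795 -0.0046  0.1158]
   0.13 22 [0.5205 0.0464 0.1328]
 tray 6262 ((0.5036603212356567, 0.2877100706100464), (0.272947758436203, 0.16946333646774292), 1.9192774295806885) [0.0026 0.0047 0.0122]
side captop zmax [0.1144 0.1469 0.1535]
 top mean [ 0.5116 -0.1261  0.1534] ext [0.011 0.013 0.005] 31 [ 0.51132351 -0.12534885  0.15282413]
 circ 0.118 (array([ 0.487 , -0.0574]), 0.0741) 298
 circ 0.083 (array([0.4997, 0.0335]), 0.0415) 488
 peg 129 [ 0.511  -0.1282  0.1411] [ 0.5184 -0.1186  0.1551] [ 0.506  -0.1321  0.1229]
 post
   0.03 68 [ 0.5897 -0.0211  0.0408]
   0.06 96 [ 0.5896 -0.0213  0.0857]
   0.1 546 [ 0.5597 -0.0728  0.1201]
   0.13 7 [ 0.5891 -0.023   0.1301]
 tray 1535 ((0.44719424843788147, 0.2868477702140808), (0.1586708426475525, 0.16637174785137177), 0.6248807907104492) [0.0029 0.0047 0.0118]
```

Cap axis is at about (0.499, 0.035) with its top at z≈0.146. The hinge is near (0.588, −0.015), 0.102 m from the pot axis as it should be. The peg is near (0.511, −0.122), 0.132 m from the hinge, so the strainer is at about 1.46 rad. The tray centre is near (0.447, 0.287). All of these match the given sizes. Next I move above the cap while winding the wrist back.

Emit:
play_rows([
  [0.0185,0.0464,0,0,0,-0.0142],
  [0.0185,0.0464,0,0,0,-0.0142],
  [0.0185,0.0464,0,0,0,-0.0142],
  [0.0185,0.0464,0,0,0,-0.0142],
  [0.0185,0.0464,0,0,0,-0.0142],
  [0.0185,0.0464,0,0,0,-0.0142],
  [0.0185,0.0464,0,0,0,-0.0142],
  [0.0185,0.0464,0,0,0,-0.0142],
  [0.0185,0.0464,0,0,0,-0.0142],
], gripper=1)

```text
clock: 1.0
tool_pos: [0.3659, -0.298, 0.2454]
orientation: [180.0, -0.0, 177.0]
force: [1.1, -0.8, 0.3]
opening: 0.0876
gripper_force: 0.0
```

Emit:
play_rows([
  [0.0185,0.0464,0,0,0,-0.0142],
  [0.0185,0.0464,0,0,0,-0.0142],
  [0.0185,0.0464,0,0,0,-0.0142],
  [0.0185,0.0464,0,0,0,-0.0142],
  [0.0185,0.0464,0,0,0,-0.0142],
  [0.0185,0.0464,0,0,0,-0.0142],
  [0.0185,0.0464,0,0,0,-0.0142],
  [0.0185,0.0464,0,0,0,-0.0142],
  [0.0185,0.0464,0,0,0,-0.0142],
  [0,0,0,0,0,0],
])

```text
clock: 2.0
tool_pos: [0.5003, 0.0379, 0.245]
orientation: [-180.0, -0.0, 154.2]
force: [-0.2, -0.7, -0.0]
opening: 0.0876
gripper_force: 0.0
```

Run:
```python
from h import *
o=get_obs();print(o['clock'],o['joint_pos'].round(1),o['tool_pos'].round(4),o['orientation'].round(2))
m=camera_model("wrist");p,d=snapshot("wrist");cv2.imwrite("pics/w1.png",p)
W=world("wrist",d);c=p.astype(int)
for lo,hi in((.142,.152),(.109,.119)):
  k=(c.max(2)<75)&(W[...,2]>lo)&(W[...,2]<hi)&(np.hypot(W[...,0]-.499,W[...,1]-.035)<.06)
  q=W[k]; print(lo,k.sum(),q.mean(0).round(4),cv2.minEnclosingCircle(q[:,:2].astype(np.float32)),np.median(q[:,2]))
```

```text
2.0 [  26.8    4.1  -20.7   -0.   -65.2 -142.6] [0.5003 0.0379 0.245 ] [-1.8000e+02 -1.0000e-02  1.5424e+02]
0.142 3394 [0.4973 0.0338 0.1454] ((0.49819111824035645, 0.03357629477977753), 0.025554627180099487) 0.14549903485821641
0.109 4036 [0.49   0.0375 0.1133] ((0.498173326253891, 0.03319045528769493), 0.042842842638492584) 0.11347584279635206
```

View pics/w1.png

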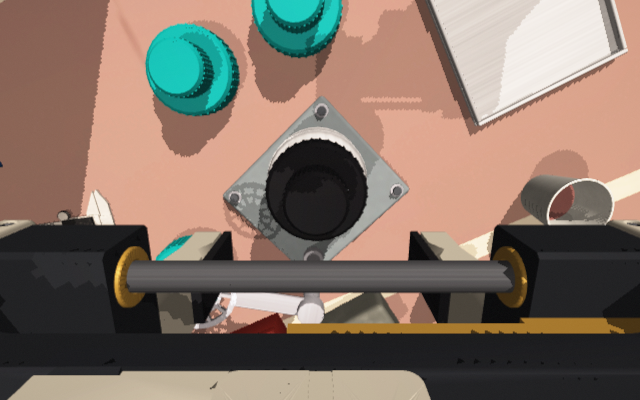

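The wrist view shows the cap centred between the jaws' lines at about (318,195), and depth puts its axis at (0.498, 0.0335). I go down and grip.

Emit:
play_rows([
  [-0.0028,-0.0055,-0.02,0,0,0],
  [0,0,-0.03,0,0,0],
  [0,0,-0.03,0,0,0],
  [0,0,-0.03,0,0,0],
  [0,0,-0.026,0,0,0],
  [0,0,0,0,0,0],
])

```text
clock: 2.65
tool_pos: [0.4955, 0.029, 0.1349]
orientation: [-179.9, -0.1, 154.1]
force: [-0.3, 0.2, 0.5]
opening: 0.0879
gripper_force: 0.0
```

Emit:
play_rows([
  [0,0,0,0,0,0],
  [0,0,0,0,0,0],
  [0,0,0,0,0,0],
  [0,0,0,0,0,0],
  [0,0,0,0,0,0],
  [0,0,0,0,0,0],
], gripper=-1)

```text
clock: 3.25
tool_pos: [0.4986, 0.0321, 0.1378]
orientation: [179.7, 0.1, 154.2]
force: [1.5, 7.7, 0.6]
opening: 0.0497
gripper_force: 30.0
```

Emit:
play_rows([
  [0.0005,0.004,0,0,0,0.02],
  [0,0,0.00075,0,0,0.0444],
  [0,0,0.00075,0,0,0.0444],
  [0,0,0.00075,0,0,0.0444],
  [0,0,0.00075,0,0,0.0444],
  [0,0,0.00075,0,0,0.0444],
  [0,0,0.00075,0,0,0.0444],
  [0,0,0.00075,0,0,0.0444],
  [0,0,0.00075,0,0,0.0444],
  [0,0,0.00075,0,0,0.0444],
])

```text
clock: 4.25
tool_pos: [0.4978, 0.033, 0.1425]
orientation: [-179.9, 0.0, -130.0]
force: [4.7, -2.6, -2.0]
opening: 0.0493
gripper_force: 30.0
```

Emit:
play_rows([
  [0,0,0.00075,0,0,0.0444],
  [0,0,0.00075,0,0,0.0444],
  [0,0,0.00075,0,0,0.0444],
  [0,0,0.00075,0,0,0.0444],
  [0,0,0.00075,0,0,0.0444],
  [0,0,0.00075,0,0,0.0444],
  [0,0,0.00075,0,0,0.0444],
  [0,0,0.00075,0,0,0.0444],
  [0,0,0.00075,0,0,0.0444],
  [0,0,0.00075,0,0,0.0444],
])

```text
clock: 5.25
tool_pos: [0.4986, 0.0336, 0.1488]
orientation: [-179.9, -0.1, -50.0]
force: [4.6, -2.2, -0.9]
opening: 0.0496
gripper_force: 30.0
```

Emit:
play_rows([
  [0,0,0.00075,0,0,0.0444],
  [0,0,0.00075,0,0,0.0444],
  [0,0,0.00075,0,0,0.0444],
  [0,0,0.00075,0,0,0.0444],
  [0,0,0.00075,0,0,0.0444],
  [0,0,0.00075,0,0,0.0444],
  [0,0,0.00075,0,0,0.0444],
  [0,0,0.00075,0,0,0.0444],
  [0,0,0.00075,0,0,0.0444],
  [0,0,0,0,0,0],
])

```text
clock: 6.25
tool_pos: [0.4987, 0.034, 0.1543]
orientation: [-180.0, -0.2, 21.7]
force: [3.1, 2.4, -0.1]
opening: 0.0493
gripper_force: 30.0
```

Emit:
play_rows([
  [0,0,0.003,0,0,0.02],
  [0,0,0.003,0,0,0.02],
  [0,0,0.004,0,0,0],
])

```text
clock: 6.55
tool_pos: [0.4985, 0.0341, 0.1618]
orientation: [180.0, -0.2, 28.6]
force: [6.6, 1.6, -5.7]
opening: 0.0496
gripper_force: 30.0
```

Emit:
play_rows([
  [0,0,0.004,0,0,0],
  [0,0,0.006,0,0,0],
  [0,0,0.006,0,0,0],
  [0,0,0.01,0,0,0],
  [0,0,0.02,0,0,0],
  [0,0,0.02,0,0,0],
  [0,0,0,0,0,0],
])

```text
clock: 7.25
tool_pos: [0.4982, 0.0336, 0.2168]
orientation: [180.0, -0.2, 28.7]
force: [-0.6, -0.4, -1.5]
opening: 0.0496
gripper_force: 30.0
```

Run:
```python
from h import *
o=get_obs();print(o['clock'],o['joint_pos'].round(1),o['tool_pos'].round(4),o['orientation'].round(2),o['force'].round(1))
p,d=snapshot("side");cv2.imwrite("pics/s2.png",p)
W=world("side",d);c=p.astype(int)
# tray corners
k=(W[...,2]>.002)&(W[...,2]<.02)&(c.min(2)>100)&(np.ptp(c,axis=2)<30);k[:, :235]=0;k[:,310:]=0;k[:195]=0;k[240:]=0
print(cv2.minAreaRect(W[k][:,:2].astype(np.float32)))
k=(c.max(2)<60)&(W[...,2]>.11)&(np.hypot(W[...,0]-.499,W[...,1]-.035)<.05)
print('cap zmin',np.percentile(W[k][:,2],[1,5,50,99]))
```

```text
7.25 [ 26.5   5.  -23.6   0.  -61.1  92.2] [0.4982 0.0336 0.2168] [179.96  -0.21  28.71] [-0.6 -0.4 -1.5]
((0.4483768343925476, 0.28692567348480225), (0.15885430574417114, 0.16607268154621124), 1.7871851921081543)
cap zmin [0.16436701 0.17761268 0.41644991 0.51588358]
```

View pics/s2.png

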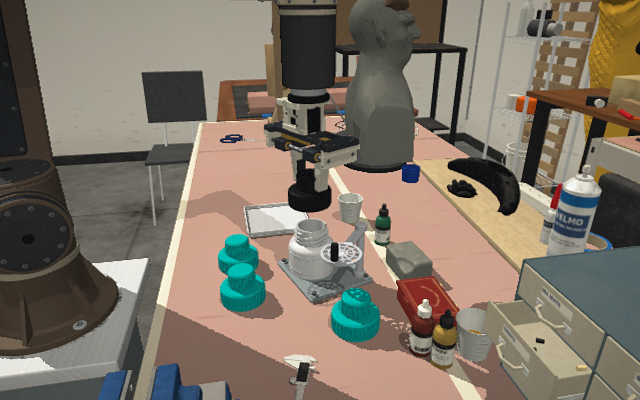

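The cap hangs free in the jaws at (310,193), the pot neck is open, and the bystanders are untouched. I carry the cap to the tray.

Emit:
play_rows([
  [-0.008,0.0392,0,0,0,0],
  [-0.008,0.0392,0,0,0,0],
  [-0.008,0.0392,0,0,0,0],
  [-0.008,0.0392,0,0,0,0],
  [-0.008,0.0392,0,0,0,0],
  [-0.008,0.0392,0,0,0,0],
  [-0.008,0.0392,0,0,0,0],
  [-0.008,0.0392,0,0,0,0],
  [0,0,-0.03,0,0,0],
  [0,0,-0.03,0,0,0],
])

```text
clock: 8.3
tool_pos: [0.4453, 0.2852, 0.1652]
orientation: [-180.0, 0.0, 28.8]
force: [-0.4, 0.1, -1.9]
opening: 0.0496
gripper_force: 30.0
```

Emit:
play_rows([
  [0,0,-0.03,0,0,0],
  [0,0,-0.03,0,0,0],
  [0,0,-0.03,0,0,0],
  [0,0,-0.025,0,0,0],
  [0,0,0,0,0,0],
  [0,0,0,0,0,0],
])

```text
clock: 8.9
tool_pos: [0.4457, 0.2838, 0.0741]
orientation: [180.0, 0.1, 28.7]
force: [0.2, -0.7, -0.8]
opening: 0.0495
gripper_force: 30.0
```

Now I lower it slowly in small steps and watch the force.

Emit:
play_rows([
  [0,0,-0.005,0,0,0],
  [0,0,-0.005,0,0,0],
  [0,0,-0.0025,0,0,0],
  [0,0,0,0,0,0],
])

```text
clock: 9.3
tool_pos: [0.4459, 0.2841, 0.0644]
orientation: [-180.0, -0.0, 28.7]
force: [-0.2, 0.5, -0.9]
opening: 0.0493
gripper_force: 30.0
```

Emit:
play_rows([
  [0,0,-0.0013,0,0,0],
  [0,0,-0.0013,0,0,0],
  [0,0,0,0,0,0],
])

```text
clock: 9.6
tool_pos: [0.4459, 0.2842, 0.0622]
orientation: [180.0, 0.0, 28.7]
force: [0.2, 0.3, -1.5]
opening: 0.0493
gripper_force: 30.0
```

Emit:
play_rows([
  [0,0,-0.0013,0,0,0],
  [0,0,-0.0013,0,0,0],
  [0,0,0,0,0,0],
])

```text
clock: 9.9
tool_pos: [0.4463, 0.2843, 0.0615]
orientation: [180.0, -0.1, 28.8]
force: [-2.5, -2.6, 12.3]
opening: 0.0498
gripper_force: 30.0
```

Contact, so I release and rise.

Emit:
play_rows([
  [0,0,0,0,0,0],
  [0,0,0,0,0,0],
  [0,0,0,0,0,0],
  [0,0,0,0,0,0],
  [0,0,0,0,0,0],
  [0,0,0.02,0,0,0],
  [0,0,0.04,0,0,0],
  [0,0,0.05,0,0,0],
  [0,0,0.05,0,0,0],
  [0,0,0.05,0,0,0],
], gripper=1)

```text
clock: 10.9
tool_pos: [0.4457, 0.2839, 0.2298]
orientation: [180.0, 0.0, 28.7]
force: [1.5, 0.5, 0.3]
opening: 0.0875
gripper_force: 0.0
```

Run:
```python
from h import *
o=get_obs();print(o['clock'],o['joint_pos'].round(1),o['tool_pos'].round(4),o['orientation'].round(2),o['opening'])
p,d=snapshot("scene");cv2.imwrite("pics/c3.png",p)
W=world("scene",d);c=p.astype(int);k=(c.max(2)<70)&(np.hypot(W[...,0]-.446,W[...,1]-.285)<.06)&(W[...,2]<.1)
q=W[k];t=q[q[:,2]>.06];print(np.percentile(q[:,2],[1,50,99]).round(4),t.mean(0).round(4),cv2.fitLine(t,2,0,.01,.01).ravel()[:3])
u,s,v=np.linalg.svd(t-t.mean(0));print('normal',v[2])
k=(c.max(2)<70)&(np.hypot(W[...,0]-.511,W[...,1]+.122)<.03)&(W[...,2]>.125)&(W[...,2]<.16);q=W[k];print('peg',len(q),q.mean(0),q.max(0),q.min(0))
```

```text
10.9 [ 53.8   7.4 -19.1  -0.  -63.6  64.9] [0.4457 0.2839 0.2298] [1.800e+02 1.000e-02 2.873e+01] 0.08753797668095241
[0.0103 0.0389 0.0721] [0.4404 0.2885 0.0691] [ 0.34111312  0.93942076 -0.03362377]
normal [-0.06925097  0.06048047  0.99576424]
peg 74 [ 0.50994115 -0.117805    0.14241989] [ 0.51778801 -0.11266084  0.15655981] [ 0.5035298  -0.12900507  0.12580074]
```

View pics/c3.png

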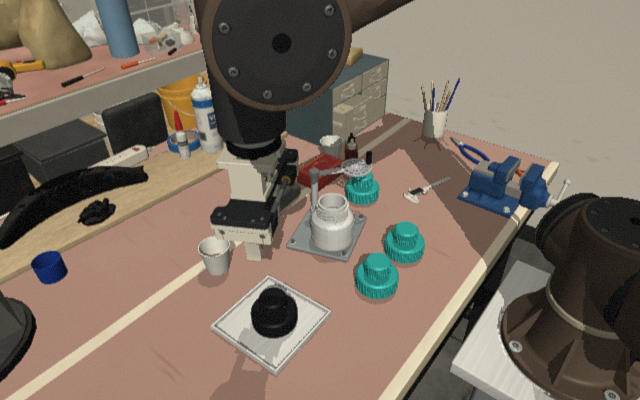

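The cap sits flat on the tray at about (274,312), well inside the rim. The cup, bottle and clay are where they were. Next I shut the jaws and go to the outer side of the strainer peg.

Emit:
play_rows([
  [0.0113,-0.0488,0,0,0,0.0142],
  [0.0113,-0.0488,0,0,0,0.0142],
  [0.0113,-0.0488,0,0,0,0.0142],
  [0.0113,-0.0488,0,0,0,0.0142],
  [0.0113,-0.0488,0,0,0,0.0142],
  [0.0113,-0.0488,0,0,0,0.0142],
  [0.0113,-0.0488,0,0,0,0.0142],
  [0.0113,-0.0488,0,0,0,0.0142],
  [0.0113,-0.0488,0,0,0,0.0142],
  [0.0113,-0.0488,0,0,0,0.0142],
], gripper=-1)

```text
clock: 11.95
tool_pos: [0.5364, -0.1078, 0.228]
orientation: [180.0, -0.0, 54.4]
force: [0.5, 0.4, -0.1]
opening: 0.013
gripper_force: 0.0
```

Emit:
play_rows([
  [0.0113,-0.0488,0,0,0,0],
  [0,0,0,0,0,0],
])

```text
clock: 12.15
tool_pos: [0.5457, -0.1489, 0.2273]
orientation: [-180.0, 0.1, 54.1]
force: [-0.0, 0.9, -0.5]
opening: 0.0014
gripper_force: 0.0
```

Run:
```python
from h import *
o=get_obs();print(o['clock'],o['joint_pos'].round(1),o['tool_pos'].round(4),o['orientation'].round(2),o['opening'])
p,d=snapshot("side");cv2.imwrite("pics/s4.png",p)
h=np.array([.590,-.014])
for k,th in enumerate(np.radians(np.r_[234.3,np.arange(228,150,-6),150])):
    print(np.degrees(th).round(1),[ (h+.133*np.array([np.cos(th),np.sin(th)])+D*np.array([-np.sin(th),np.cos(th)])).round(4).tolist() for D in(.028,.040)])
```

```text
12.15 [  4.6  11.1 -14.9   0.  -64.1 139.5] [ 0.5457 -0.1489  0.2273] [-1.7997e+02  7.0000e-02  5.4070e+01] 0.0013770954787776565
234.3 [[0.5351, -0.1383], [0.5449, -0.1453]]
228.0 [[0.5218, -0.1316], [0.5307, -0.1396]]
222.0 [[0.5099, -0.1238], [0.5179, -0.1327]]
216.0 [[0.4989, -0.1148], [0.5059, -0.1245]]
210.0 [[0.4888, -0.1047], [0.4948, -0.1151]]
204.0 [[0.4799, -0.0937], [0.4848, -0.1046]]
198.0 [[0.4722, -0.0817], [0.4759, -0.0931]]
192.0 [[0.4657, -0.069], [0.4682, -0.0808]]
186.0 [[0.4607, -0.0557], [0.4619, -0.0677]]
180.0 [[0.457, -0.042], [0.457, -0.054]]
174.0 [[0.4548, -0.0279], [0.4535, -0.0399]]
168.0 [[0.4541, -0.0137], [0.4516, -0.0255]]
162.0 [[0.4549, 0.0005], [0.4511, -0.0109]]
156.0 [[0.4571, 0.0145], [0.4522, 0.0036]]
150.0 [[0.4608, 0.0283], [0.4548, 0.0179]]
```

View pics/s4.png

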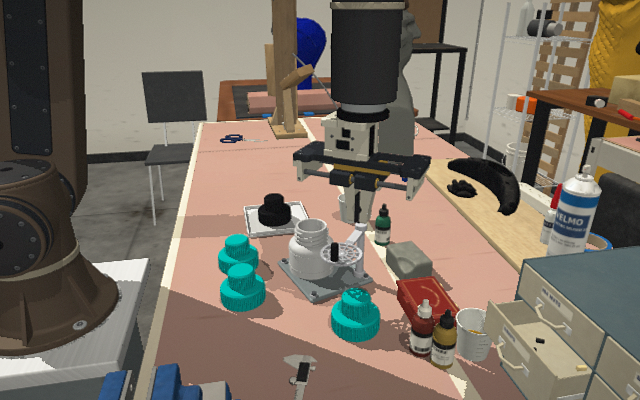

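The side view shows the shut jaws (tip near (357,222)) beyond the peg at (334,252), and the cap flat in the tray at (275,212). I go down and start the sweep.

Emit:
play_rows([
  [0,0,-0.03,0,0,0],
  [0,0,-0.03,0,0,0],
  [0,0,-0.025,0,0,0],
  [0,0,-0.016,0,0,0],
  [0,0,0,0,0,0],
])

```text
clock: 12.7
tool_pos: [0.5443, -0.1445, 0.1457]
orientation: [-179.8, 0.1, 54.3]
force: [-0.3, -0.1, 0.3]
opening: 0.0006
gripper_force: 0.0
```

Emit:
play_rows([
  [-0.0066,0.0067,0,0,0,0],
  [-0.0066,0.0067,0,0,0,0],
  [-0.0166,0.0084,0,0,0,-0.035],
  [-0.0149,0.0098,0,0,0,-0.0333],
  [-0.0138,0.0113,0,0,0,-0.0333],
  [-0.0126,0.0126,0,0,0,-0.0333],
  [0,0,0,0,0,0],
])

```text
clock: 13.4
tool_pos: [0.4876, -0.0998, 0.1487]
orientation: [180.0, -0.1, 29.9]
force: [0.8, -0.6, 0.1]
opening: 0.0006
gripper_force: 0.0
```

Emit:
play_rows([
  [-0.0111,0.0138,0,0,0,-0.0333],
  [-0.0096,0.015,0,0,0,-0.0333],
  [-0.0081,0.0159,0,0,0,-0.0333],
  [-0.0062,0.0166,0,0,0,-0.0333],
  [-0.0046,0.0171,0,0,0,-0.0333],
  [-0.0028,0.0176,0,0,0,-0.0333],
  [0,0,0,0,0,0],
])

```text
clock: 14.1
tool_pos: [0.455, -0.023, 0.1483]
orientation: [-180.0, -0.1, -5.9]
force: [0.1, 0.2, 0.3]
opening: 0.0005
gripper_force: 0.0
```

Run:
```python
from h import *
o=get_obs();print(o['clock'],o['joint_pos'].round(1),o['tool_pos'].round(4),o['orientation'].round(2),o['force'])
p,d=snapshot("side");cv2.imwrite("pics/s5.png",p[130:340,200:480].repeat(2,0).repeat(2,1))
```

```text
14.1 [ 22.    4.9 -34.    0.  -51.   62.1] [ 0.455  -0.023   0.1483] [-1.7995e+02 -1.0000e-01 -5.8600e+00] [0.08593198 0.24217938 0.25390863]
```

View pics/s5.png

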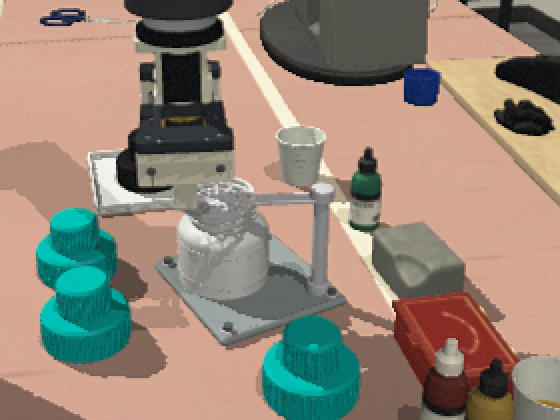

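The strainer is following the jaws, nearly over the mouth (its grid is at (225,200) in the crop). I close the rest slowly.

Emit:
play_rows([
  [0.0005,0.0089,0,0,0,-0.0167],
  [0.0005,0.0089,0,0,0,-0.0167],
  [0.0014,0.0088,0,0,0,-0.0167],
  [0.0014,0.0088,0,0,0,-0.0167],
  [0,0,0,0,0,0],
])

```text
clock: 14.65
tool_pos: [0.4581, 0.0043, 0.1477]
orientation: [-180.0, -0.0, -17.8]
force: [-0.6, 0.2, 0.6]
opening: 0.0005
gripper_force: 0.0
```

Emit:
play_rows([
  [0.001,0.004,0,0,0,0],
  [0.001,0.004,0,0,0,-0.0167],
  [0,0,0,0,0,0],
])

```text
clock: 14.95
tool_pos: [0.4593, 0.0105, 0.1475]
orientation: [-180.0, -0.0, -20.9]
force: [-0.0, 0.9, 0.1]
opening: 0.0003
gripper_force: 0.0
```

Emit:
play_rows([
  [0.0013,0.004,0,0,0,-0.0167],
  [0.0013,0.004,0,0,0,0],
  [0,0,0,0,0,0],
])

```text
clock: 15.25
tool_pos: [0.4615, 0.0171, 0.1474]
orientation: [-180.0, -0.0, -23.8]
force: [-0.5, 0.2, -0.6]
opening: 0.0005
gripper_force: 0.0
```

Emit:
play_rows([
  [0.0013,0.003,0,0,0,-0.01],
  [0.0013,0.003,0,0,0,0],
  [0,0,0,0,0,0],
])

```text
clock: 15.55
tool_pos: [0.4635, 0.022, 0.1474]
orientation: [-180.0, -0.0, -25.7]
force: [0.7, 0.4, -0.5]
opening: 0.0006
gripper_force: 0.1
```

Emit:
play_rows([
  [0.0013,0.003,0,0,0,-0.008],
  [0.0013,0.003,0,0,0,0],
  [0,0,0,0,0,0],
])

```text
clock: 15.85
tool_pos: [0.4651, 0.0262, 0.1473]
orientation: [179.9, 0.0, -27.2]
force: [-1.3, -4.3, 1.0]
opening: 0.0006
gripper_force: 2.0
```

Emit:
play_rows([
  [0.0006,0.0014,0,0,0,0],
  [0,0,0,0,0,0],
])

```text
clock: 16.05
tool_pos: [0.4652, 0.0266, 0.1473]
orientation: [179.8, 0.0, -27.2]
force: [-1.4, -8.3, 1.9]
opening: 0.0008
gripper_force: 4.0
```

The force rises with no further motion, so the strainer is at its stop. I back off and go up.

Emit:
play_rows([
  [-0.007,-0.015,0,0,0,0],
  [-0.01,-0.02,0,0,0,0],
  [0,0,0.03,0,0,0],
  [0,0,0.05,0,0,0],
  [0,0,0.05,0,0,0],
  [-0.02,-0.05,0.02,0,0,0],
  [-0.02,-0.05,0,0,0,0],
  [0,-0.06,0,0,0,0],
  [0,-0.06,0,0,0,0],
  [0,0,0,0,0,0],
])

```text
clock: 17.05
tool_pos: [0.4187, -0.1811, 0.2673]
orientation: [180.0, -0.0, -27.6]
force: [-0.6, 0.3, -1.1]
opening: 0.0003
gripper_force: 0.0
```

Run:
```python
from h import *
o=get_obs();print(o['clock'],o['tool_pos'].round(4),o['force'].round(1),o['qvel'].round(1))
for n in("scene","side"):
    p,d=snapshot(n);cv2.imwrite(f"pics/{n}6.png",p);W=world(n,d);c=p.astype(int)
    k=(c.max(2)<75)&(np.hypot(W[...,0]-.472,W[...,1]-.048)<.03)&(W[...,2]>.125)&(W[...,2]<.16);q=W[k];m=(q.max(0)+q.min(0))/2
    C=np.linalg.inv(camera_model(n)['world_to_cam'])[:2,3]; e=q.mean(0)[:2]-C; pc=q.mean(0)[:2]+.0055*e/np.hypot(*e); v=pc-[.59,-.014]
    print(n,len(q),pc.round(4),np.hypot(*v),np.degrees(np.arctan2(v[1],v[0])))
```

```text
17.05 [ 0.4187 -0.1811  0.2673] [-0.6  0.3 -1.1] [ 5.  -0.9 -1.1 -1.1 -0.1 -6.3]
scene 96 [0.474  0.0488] 0.13195503292896052 151.56964372681352
side 85 [0.4728 0.0488] 0.1330198330778616 151.816926213121
```

View pics/scene6.png

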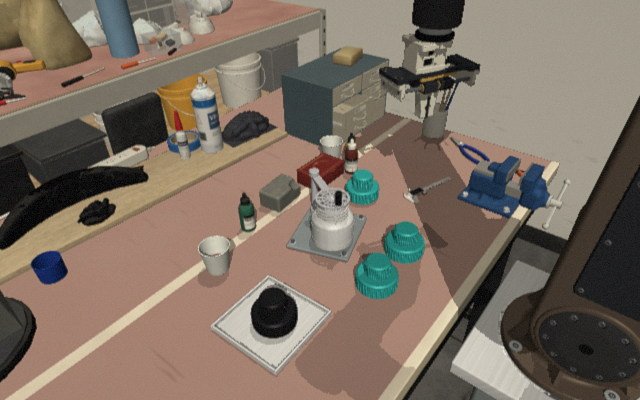

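The strainer sits over the mouth at (333,205) and the peg measures 151.7°, where the stop was predicted at about 152°. The cap is flat in the tray and the bystanders haven't moved, so I hand in.

```bash
python3 -c "
from plant import *
print(close_job())"
```

```text
the job is handed in; nothing more can be done
None
```

I unscrewed the cap and set it flat, open side down, in the tray, then swung the strainer to its stop over the pot mouth; the clay block, tint bottle and mixing cup were left where they stood, and I handed the job in at about 17 s (no verdict was returned).

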